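# Clamp a chestnut for scoring

## Task

Take the chestnut out of the pocket tray, stand it on the clamp's little metal bed in front of the V-shaped anvil, point up, and let go of it. Then pump the clamp's lever until the jaw comes up against the chestnut, and squeeze gently on until the sprung pad has given by about 7 mm, so that it is held firmly against the anvil and not crushed. Move the jaw only with the lever, leave everything else where it is, and finish while still holding the lever down like that, so that the shell can be scored.

Things in the scene. Friction and masses are not known exactly. Their poses are not given: they have to be found in the camera images.
- chestnut: the chestnut: squat and round, 34 mm across (straight sides from 7 to 16 mm above its flat bottom) and 33 mm tall, drawn out to a small point at the top, about 20 g, in one of the three pockets of the tray. Origin at the centre of its underside, z up through the point.
- tray: wooden pocket tray, fixed, 220 x 80 mm and 14 mm high, with three round pockets 42 mm wide and 8 mm deep in a row along its long x axis, at x = -70, 0 and +70 mm. Nuts stand 6 mm above the table and stick out of the pockets. Origin under its centre.
- clamp: bench nut clamp, fixed to the table: a wooden base 15 mm high (x -235 to +55 mm, 85 mm wide), on it a metal bed 50 mm wide (y) whose top is 30 mm above the table, from x = -62 to +22 mm. Its x axis runs along the clamp from the lever towards the anvil, z up. Origin on the table under the seat. The lever's pivot lies at x = -185 mm, 100 mm above the table, between two posts 112 mm high.
- seat (a point): point on top of the bed (30 mm above the table), where the centre of the chestnut's underside is when it touches both faces of the anvil. Set it down here or up to 15 mm short of it towards the jaw; the jaw pushes it home.
- anvil: the fixed jaw: a steel V, 38 mm wide, opening towards -x of the clamp, from 22 to 60 mm above the table, its faces touch a chestnut at the seat from +x. Origin at the clamp's origin.
- jaw (a joint): travel of the sliding jaw with its toothed bar along the clamp's +x, in m: 0 fully back, grows towards the anvil. Starts between 0 and 0.02. The pad meets a chestnut that rests on the anvil at about 0.042. Each full stroke of the lever moves it on by about 18 mm (lever pressed for less: in proportion); it stays by light friction (2.5 N) when the lever comes up.
- sliding_jaw: the moving jaw with its toothed bar: a steel block, 14 x 36 mm, 30 to 64 mm above the table, that carries the sprung pad; the bar runs back from it under the lever. Not to be pushed by hand. Origin at the clamp's origin when joint jaw is 0.
- pad_face: the rubber pad on a sprung stem in front of the jaw head, 8 mm thick, 32 mm wide, 33 to 59 mm above the table; this touches the chestnut. Not to be pushed by hand. Origin at the clamp's origin when the joints jaw and pad are 0.
- pad_front (a point): centre of the pad's front face, 44 mm above the table; 59 mm short of the seat when joints jaw and pad are 0.
- pad (a joint): how far the sprung pad has been pushed back towards the jaw head, in m, 0 (free, a 20 mm gap between pad and head) to 0.016 (bottomed out). Stiffness 1.8 N per mm, so the clamping force is 1800 x this value; about 0.007 is right, over 0.013 crushes the shell.
- pump (a joint): angle of the pump lever in rad: 0 raised (sprung up by itself), 0.62 fully pressed down. A pawl on it takes hold of the toothed bar (teeth 6 mm apart, so up to 6 mm of jaw travel is lost at the start of a stroke) and drives the jaw forward while it goes down, 32 mm of jaw per rad. Let it come all the way up between strokes; if it is slammed down in a tenth of a second the pawl may skip. Pressing takes 2 to 3 N, and about 0.3 N more for each newton at the pad.
- lever: the pump lever: a steel arm 80 mm long that slants up and outwards from the pivot to a black thumb plate (paddle), 46 x 40 mm and 12 mm thick, to be pressed down from above. Origin on the pivot.
- paddle_top (a point): centre of the paddle's top face. With the lever up it is about 284 mm from the seat along the clamp's -x and 142 mm above the table, nearly level; a full stroke takes it straight down by 64 mm (x changes by 10 mm at most). The plate tilts by 0.6 rad over the stroke.
- walnut_a: walnut, egg-shaped with a blunt top, 35 mm wide and 39 mm tall, in one of the three tray pockets; origin at the centre of its underside. Leave it in its pocket.
- walnut_b: a second walnut like walnut_a, in another pocket. Leave it in its pocket.
- knife: paring knife lying on the table beyond the lever half of the clamp, 185 mm long, 14 mm high; origin under it near the middle. Leave it alone.
- salt_jar: lidded jar, 56 mm wide, 75 mm tall, beyond the tray and clamp; origin at the centre of its underside. Leave it alone.
- small_bowl: small bowl, 110 mm wide, 45 mm tall, beyond the clamp; origin at the centre of its underside. Leave it alone.
- rolling_pin: rolling pin lying on the table to the robot's right, 300 mm long, 44 mm thick; origin under its middle. Leave it alone.
Things that resemble listed ones, but are neither listed nor needed, are in the scene too. What is shaped like the chestnut but purple or yellow is not meant.

How it is judged:
By the outcome, as a careful person would: the job done as asked, in the order asked, and still so for the second after the job is handed in, while the arm keeps its last pose, push and grip.
It also fails if it takes over 58 s, if anything falls off the work surface, if the arm or the gripper's body presses on something with over 40 N, if the wrist force passes 120 N, or if a joint passes its speed limit or range.

## Robot

A 6-joint arm with a two-finger parallel gripper is mounted at the origin on the work surface. World frame = base frame: x ahead of the robot, y to its left, z up, the work surface at z = 0. Lengths are in m, angles in rad, forces in N, time in s.
With the tool pointing down it reaches from about 0.4 to 0.825 m from the base axis. Payload 7 kg.
Tool frame: the origin (TCP) lies at the very end of the fingers, on their centre line; the grasp point (between the pads) lies 19 mm behind it; z points along the fingers, y is the line along which they close (so a half turn about z gives the same grasp; the last joint's range is limited). The gripper opens to 88 mm and grips with 3 to 60 N. Pads are 19 mm wide; open, the fingers measure 130 mm over their backs; the gripper's body (78 mm by 193 mm) begins 47 mm behind the grasp point.
Start: joints at [-0.976, 0.359, 0.012, 0, -1.224, -0.288], TCP at [0.204, -0.643, 0.227] pointing down, gripper open.
Joint ranges: [-3.07, 3.07], [-1.43, 2.12], [-1.02, 1.25], [-3.03, 1.67], [-3.05, -0], [-3.03, 3.03]. Speed limits (rad/s): [2.39, 2.39, 3.01, 3.14, 3.14, 3.14].

## Interface

Orientations are given as [roll, pitch, yaw] about the fixed x, y, z axes, in that order (R = Rz(yaw) Ry(pitch) Rx(roll)).
In Python, from station import arm gives the robot as it stands. The module is installed in compiled form; this text tells all that it offers.
- The arm moves only by the shell command python3 -m crank 'ROWS' [FORCE]. ROWS is JSON, a list of rows, each an object of numbers: "dx", "dy", "dz": the shift along the world's x, y, z in m; "twist": the turn about the world's z in degrees; "grip": the opening, from -1 (shut) to 1 (fully open). A call has exactly 5 rows; each row is the pose to reach, as a shift and turn from the pose commanded when the call began; what a row does not reach only later rows make up. A row lasts 1/12 s, in which the tool goes at most 41.7 mm and 7.16 degrees, less where a joint would pass 70% of its speed; a pose out of reach is approached as far as the arm can. A call with a gripper value outside its range is refused whole. The fingers move at their own pace and stop on an object; FORCE is the grip in N (left out, the last holds). Time passes only in rows, so rows that repeat a pose let the fingers close, or fill a call up. It gives the time, the measured TCP pose, the force, the opening and the grip force at its end, in the units of the state.
- arm.get_state(): the state, without advancing time (a new reading comes with each control period).
- arm.grab_frame(name): name is "scene" or "top"; returns the picture (400x640x3 uint8, red, green, blue); there is no depth.
- arm.get_calibration(name): a dict with "fx", "fy", "cx", "cy" (pixels), "cam_to_world" (4x4, takes a point from camera to world coordinates). Camera axes: x right, y down, z forward; pixel columns grow to the right and rows downward; lengths in m; the calibration is good to about 2 mm. A picture is of the moment at which its call begins. get_calibration takes no time and is no camera call.
- arm.job_done(): hands the job in; it is judged then, once.
The state is a dict: "t": time; "q": joint angles; "qd": joint speeds; "joint_efforts": joint torques, N m; "eef_pos": TCP position; "ee_rot": TCP orientation; "force": force on the tool from outside, world axes, zero at the start; "moment": the same for the moment, N m; "width": finger opening in m; "gripper_force": force on a finger pad.
Only numpy, scipy, OpenCV 4.12 (cv2) and the standard library are available. Lean on these libraries where they do the work, as an engineer would, in place of code of your own. Each camera call takes 0.05 s, during which the arm holds its last target. There are 200 camera calls.

## Working session

There is one attempt and no reset: what is moved stays moved. The work goes in short steps, Python scripts to look and compute and a shell command to move; the robot and the scene stay as the last step left them, time stands still between calls to the robot, and variables do not carry over. Pictures are saved under pics/ and viewed, at most 10 in all, crops included, and the job is handed in when it is done.

```bash
mkdir -p pics; cat > h.py <<'E'
import numpy as np, cv2
from station import arm
def grab(n,f):
    im=arm.grab_frame(n); cv2.imwrite('pics/'+f,im[:,:,::-1]); return im
def ray(n,u,v):
    c=arm.get_calibration(n);T=np.array(c['cam_to_world'])
    d=T[:3,:3]@np.array([(u-c['cx'])/c['fx'],(v-c['cy'])/c['fy'],1]);return T[:3,3],d/np.linalg.norm(d)
def onz(n,u,v,z):
    o,d=ray(n,u,v);return o+d*(z-o[2])/d[2]
def tri(a,b):
    o1,d1=ray(*a);o2,d2=ray(*b)
    s=np.linalg.lstsq(np.c_[d1,-d2],o2-o1,rcond=None)[0]
    p,q=o1+s[0]*d1,o2+s[1]*d2;return (p+q)/2,np.linalg.norm(p-q)
def proj(n,p):
    c=arm.get_calibration(n);T=np.linalg.inv(np.array(c['cam_to_world']))
    q=T[:3,:3]@np.array(p)+T[:3,3];return q[0]/q[2]*c['fx']+c['cx'],q[1]/q[2]*c['fy']+c['cy']
E
python3 - <<'E'
from h import *
grab('scene','s0.png');grab('top','t0.png')
for n in('scene','top'):print(n,arm.get_calibration(n))
print(arm.get_state())
E
```

```text
scene {'fx': 411.82806497537047, 'fy': 411.82806497537047, 'cx': 312.1395543207279, 'cy': 201.87267401921412, 'cam_to_world': array([[-0.83178942,  0.42026793, -0.36263098,  0.98456431],
       [ 0.55496414,  0.64359916, -0.52706254,  0.5667061 ],
       [ 0.01188151, -0.63965224, -0.7685726 ,  1.01379394],
       [ 0.        ,  0.        ,  0.        ,  1.        ]])}
top {'fx': 445.32576605712256, 'fy': 445.32576605712256, 'cx': 324.97720461496533, 'cy': 200.56718719147065, 'cam_to_world': array([[ 0.00812558, -0.97791348,  0.20885209,  0.24474225],
       [-0.99996546, -0.00758082,  0.00340866, -0.03841427],
       [-0.0017501 , -0.20887257, -0.9779413 ,  1.52122454],
       [ 0.        ,  0.        ,  0.        ,  1.        ]])}
{'t': 0.1, 'q': array([-9.75895611e-01,  3.59312904e-01,  1.11878973e-02, -2.80354244e-04,
       -1.22412582e+00, -2.88072834e-01]), 'qd': array([ 0.00137901, -0.00117446,  0.00143793,  0.00017951, -0.0003916 ,
        0.00035926]), 'joint_efforts': array([-3.30437193e-03, -5.84164846e+01,  2.93751007e+01,  7.01554030e+00,
        1.02297618e-02, -6.46623994e-05]), 'eef_pos': array([ 0.20369646, -0.6430862 ,  0.22573928]), 'ee_rot': array([ 3.14012320e+00, -1.60557085e-04, -2.83486010e+00]), 'force': array([ 0.06144761, -0.54510336,  0.33881958]), 'moment': array([ 0.05091649,  0.08264505, -0.04909692]), 'gripper_force': 0.0, 'width': 0.08779947145455812}
```

View pics/s0.png

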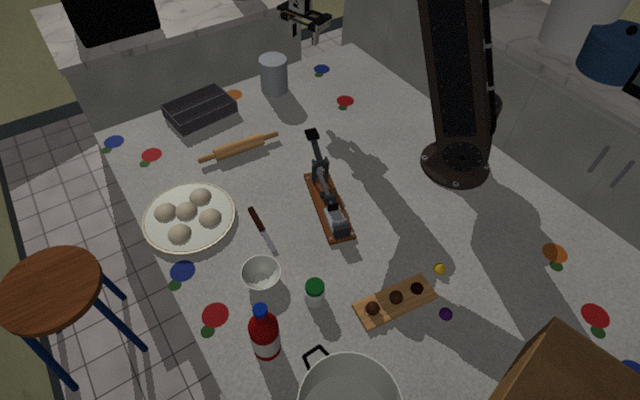

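View pics/t0.png

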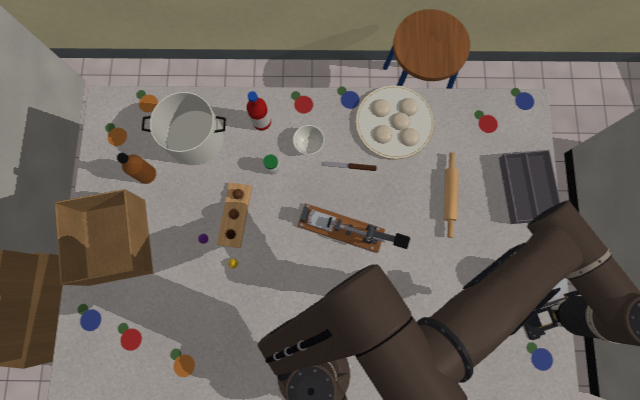

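The scene view shows the clamp at (330,195), with the paddle at (313,133), and the tray at (395,300). In the top view the clamp is at (345,228), the paddle at (402,240), and the tray at (234,215), with nuts at (238,194), (234,214) and (231,234). I'll zoom in next.

```bash
python3 - <<'E'
import cv2,numpy as np
s=cv2.imread('pics/s0.png');t=cv2.imread('pics/t0.png')
R=lambda im,x,y,w,h,W,H:cv2.resize(im[y:y+h,x:x+w],(W,H),interpolation=cv2.INTER_CUBIC)
a=R(t,205,175,60,75,240,300);b=R(s,345,268,100,64,468,300)
c=R(t,290,190,130,70,468,252);d=R(s,295,120,70,130,315,585)
o=np.zeros((600,800,3),np.uint8)
o[:300,:240]=a; o[:300,240:480]=cv2.resize(b,(240,154)).repeat(1,0)[0:0].reshape(0,240,3) if 0 else 0
o[300:552,:468]=c;o[:585,480:795]=d
b=R(s,345,268,100,64,240,154);o[:154,240:480]=b
o=np.clip(o.astype(float)*1.5,0,255).astype(np.uint8)
cv2.imwrite('pics/z0.png',o)
E
```

```text
(no output)
```

View pics/z0.png

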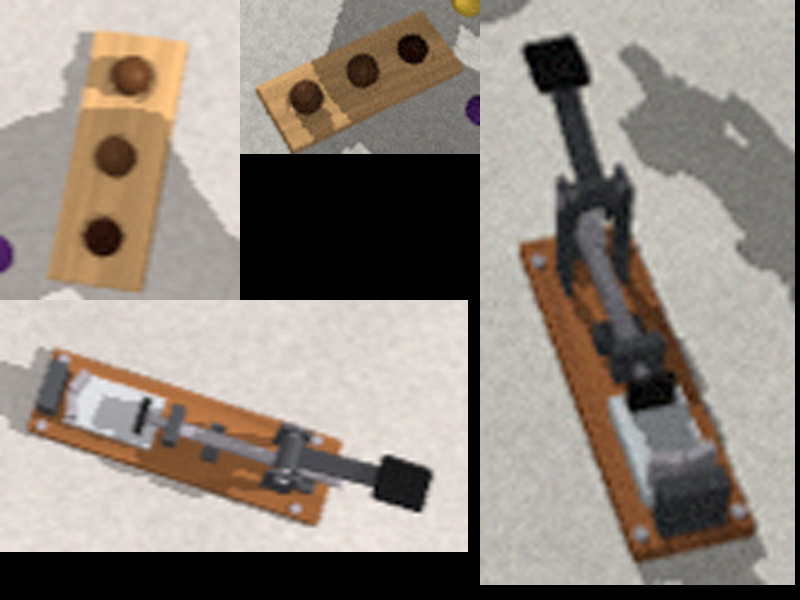

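The chestnut is the darkest nut, in the pocket nearest the robot: about (230,234) in top and (417,288) in scene. The paddle is at about (402,241) in top and (312,134) in scene. The anvil end of the clamp is on the left in the top view.

```bash
cat > m0.py <<'E'
from h import *
S=cv2.imread('pics/s0.png');T=cv2.imread('pics/t0.png')
def comp(im,thr,c,r):
    g=im.max(2);m=np.zeros(g.shape,np.uint8)
    m[c[1]-r:c[1]+r,c[0]-r:c[0]+r]=(g[c[1]-r:c[1]+r,c[0]-r:c[0]+r]<thr)
    n,l,st,ce=cv2.connectedComponentsWithStats(m)
    i=1+st[1:,4].argmax();return ce[i],st[i]
for nm,a,b,r,th in(('nut',(230,234),(417,288),9,60),('paddle',(402,241),(312,134),11,40)):
    ca,sa=comp(T,th,a,r);cb,sb=comp(S,th,b,r)
    print(nm,ca,sa,cb,sb);print(tri(('top',*ca),('scene',*cb)))
h=cv2.cvtColor(T,cv2.COLOR_BGR2HSV)
m=((h[...,0]<16)&(h[...,1]>110)).astype(np.uint8);m[:190]=0;m[265:]=0;m[:,:290]=0;m[:,400:]=0
r=cv2.minAreaRect(np.argwhere(m)[:,::-1].astype(np.float32));bx=cv2.boxPoints(r)
P=np.array([onz('top',u,v,.015) for u,v in bx]);print(bx,P)
o=P[np.argsort(-P[:,1])];A=o[:2].mean(0);L=o[2:].mean(0)  # anvil end (+y), lever end
ax=(A-L)/np.linalg.norm(A-L);print('len',np.linalg.norm(A-L),'yaw',np.degrees(np.arctan2(ax[1],ax[0])),'seat',A-.055*ax, 'width',np.linalg.norm(o[0]-o[1]))
s=(A+L)/2+.09*ax;print('seat(center based)',s,'paddle pred',s-.284*ax,'padfront0',s-.059*ax)
print('bottom: tray corners')
m=((h[...,0]>8)&(h[...,0]<25)&(h[...,1]>85)).astype(np.uint8);m[:175]=0;m[255:]=0;m[:,:212]=0;m[:,258:]=0
n,l,st,_=cv2.connectedComponentsWithStats(m);i=1+st[1:,4].argmax()
r=cv2.minAreaRect(np.argwhere(l==i)[:,::-1].astype(np.float32));P=np.array([onz('top',u,v,.014) for u,v in cv2.boxPoints(r)])
o=P[np.argsort(P[:,0])];a=(o[2:].mean(0)-o[:2].mean(0));print('tray c',P.mean(0),'len',np.linalg.norm(a),'pocket near',P.mean(0)-.07*a/np.linalg.norm(a),np.degrees(np.arctan2(a[1],a[0])))
E
python3 m0.py
```

```text
nut [230.34782609 233.88405797] [226 230  10   9  69] [416.55970149 287.76119403] [410 282  14  13 134]
(array([0.44716261, 0.28750123, 0.01914442]), np.float64(0.0006289240896525967))
paddle [401.01775148 240.59171598] [394 234  16  15 169] [311.90131579 135.40789474] [305 128  14  17 152]
(array([ 0.41458017, -0.27194417,  0.13085118]), np.float64(0.002161382044073837))
[[297.28876 226.18112]
 [304.89447 202.8569 ]
 [384.86884 228.93549]
 [377.26312 252.2597 ]] [[ 0.47618894  0.06071707  0.015     ]
 [ 0.5577889   0.03615537  0.015     ]
 [ 0.46904608 -0.23827414  0.015     ]
 [ 0.3894333  -0.211033    0.015     ]]
len 0.28684135476254957 yaw 72.18674676462479 seat [ 0.50016356 -0.003927    0.015     ] width 0.08521637458812176
seat(center based) [ 0.5006467 -0.0024234  0.015    ] paddle pred [ 0.41376669 -0.27280805  0.015     ] padfront0 [ 0.48259769 -0.05859486  0.015     ]
bottom: tray corners
tray c [0.51632961 0.2784681  0.014     ] len 0.22251775394320925 pocket near [0.44696723 0.28789466 0.014     ] -7.739257641299089
```

Both methods agree: chestnut at (0.447, 0.2875), clamp yaw 72°, seat at (0.500, -0.003), paddle at (0.4145, -0.272). Moving over the tray.

```bash
c="python3 -m crank"
$c '[{"dx":0.032,"dy":0.024,"grip":0.3},{"dx":0.064,"dy":0.048,"grip":0.3},{"dx":0.096,"dy":0.072,"grip":0.3},{"dx":0.128,"dy":0.096,"grip":0.3},{"dx":0.16,"dy":0.12,"grip":0.3}]' 8
python3 -m crank '[{"dx":0.016,"dy":0.036,"grip":0.3},{"dx":0.032,"dy":0.072,"grip":0.3},{"dx":0.048,"dy":0.108,"grip":0.3},{"dx":0.064,"dy":0.144,"grip":0.3},{"dx":0.08,"dy":0.18,"grip":0.3}]'
python3 -m crank '[{"dy":0.04,"grip":0.3},{"dy":0.08,"grip":0.3},{"dy":0.12,"grip":0.3},{"dy":0.16,"grip":0.3},{"dy":0.2,"grip":0.3}]'
python3 -m crank '[{"dy":0.04,"grip":0.3},{"dy":0.08,"grip":0.3},{"dy":0.12,"grip":0.3},{"dy":0.16,"grip":0.3},{"dy":0.2,"grip":0.3}]'
python3 -m crank '[{"dy":0.04,"grip":0.3},{"dy":0.08,"grip":0.3},{"dy":0.12,"grip":0.3},{"dy":0.16,"grip":0.3},{"dy":0.2,"grip":0.3}]'
```

```text
invalid input at $[0]: expected keys dx, dy, dz, twist, grip
invalid input at $[0]: expected keys dx, dy, dz, twist, grip
invalid input at $[0]: expected keys dx, dy, dz, twist, grip
invalid input at $[0]: expected keys dx, dy, dz, twist, grip
invalid input at $[0]: expected keys dx, dy, dz, twist, grip
```

```bash
python3 -m crank '[{"dx":0.032,"dy":0.024,"dz":0,"twist":0,"grip":0.3},{"dx":0.064,"dy":0.048,"dz":0,"twist":0,"grip":0.3},{"dx":0.096,"dy":0.072,"dz":0,"twist":0,"grip":0.3},{"dx":0.128,"dy":0.096,"dz":0,"twist":0,"grip":0.3},{"dx":0.16,"dy":0.12,"dz":0,"twist":0,"grip":0.3}]' 8
python3 -m crank '[{"dx":0.016,"dy":0.036,"dz":0,"twist":0,"grip":0.3},{"dx":0.032,"dy":0.072,"dz":0,"twist":0,"grip":0.3},{"dx":0.048,"dy":0.108,"dz":0,"twist":0,"grip":0.3},{"dx":0.064,"dy":0.144,"dz":0,"twist":0,"grip":0.3},{"dx":0.08,"dy":0.18,"dz":0,"twist":0,"grip":0.3}]'
python3 -m crank '[{"dx":0,"dy":0.04,"dz":0,"twist":0,"grip":0.3},{"dx":0,"dy":0.08,"dz":0,"twist":0,"grip":0.3},{"dx":0,"dy":0.12,"dz":0,"twist":0,"grip":0.3},{"dx":0,"dy":0.16,"dz":0,"twist":0,"grip":0.3},{"dx":0,"dy":0.2,"dz":0,"twist":0,"grip":0.3}]'
```

```text
t: 0.52
eef_pos: [0.3648, -0.522, 0.2262]
ee_rot: [3.141, -0.0, -2.835]
force: [0.4, 0.0, -0.3]
width: 0.061
gripper_force: 0.0
t: 0.93
eef_pos: [0.4441, -0.3415, 0.2263]
ee_rot: [3.141, -0.0, -2.835]
force: [1.9, -0.7, 0.5]
width: 0.0571
gripper_force: 0.0
t: 1.35
eef_pos: [0.4432, -0.1417, 0.2264]
ee_rot: [3.141, -0.0, -2.835]
force: [0.6, 0.9, 1.1]
width: 0.0567
gripper_force: 0.0
```

```bash
python3 -m crank '[{"dx":0,"dy":0.04,"dz":0,"twist":0,"grip":0.3},{"dx":0,"dy":0.08,"dz":0,"twist":0,"grip":0.3},{"dx":0,"dy":0.12,"dz":0,"twist":0,"grip":0.3},{"dx":0,"dy":0.16,"dz":0,"twist":0,"grip":0.3},{"dx":0,"dy":0.2,"dz":0,"twist":0,"grip":0.3}]'
python3 -m crank '[{"dx":0,"dy":0.04,"dz":0,"twist":0,"grip":0.3},{"dx":0,"dy":0.08,"dz":0,"twist":0,"grip":0.3},{"dx":0,"dy":0.12,"dz":0,"twist":0,"grip":0.3},{"dx":0,"dy":0.16,"dz":0,"twist":0,"grip":0.3},{"dx":0,"dy":0.2,"dz":0,"twist":0,"grip":0.3}]'
python3 -m crank '[{"dx":0.004,"dy":0.029,"dz":0,"twist":0,"grip":0.3},{"dx":0.004,"dy":0.029,"dz":-0.04,"twist":0,"grip":0.3},{"dx":0.004,"dy":0.029,"dz":-0.08,"twist":0,"grip":0.3},{"dx":0.004,"dy":0.029,"dz":-0.12,"twist":0,"grip":0.3},{"dx":0.004,"dy":0.029,"dz":-0.16,"twist":0,"grip":0.3}]'
python3 - <<'E'
from h import *
s=grab('scene','s1.png');t=grab('top','t1.png')
R=lambda im,x,y,w,h,W,H:cv2.resize(im[y:y+h,x:x+w],(W,H),interpolation=cv2.INTER_CUBIC)
o=np.hstack([R(s,350,240,120,100,400,333),R(t,180,180,120,100,400,333)])
cv2.imwrite('pics/z1.png',np.clip(o[:,:,::-1]*1.5,0,255).astype(np.uint8))
print(arm.get_state()['eef_pos'])
E
```

```text
t: 1.77
eef_pos: [0.4431, 0.0584, 0.2267]
ee_rot: [3.141, 0.0, -2.835]
force: [1.3, 0.3, -0.2]
width: 0.057
gripper_force: 0.0
t: 2.18
eef_pos: [0.4431, 0.2585, 0.2265]
ee_rot: [3.141, -0.0, -2.834]
force: [1.8, -0.8, 0.2]
width: 0.0569
gripper_force: 0.0
t: 2.6
eef_pos: [0.4474, 0.2856, 0.065]
ee_rot: [3.141, 0.0, -2.834]
force: [1.4, 0.4, 0.5]
width: 0.057
gripper_force: 0.0
[0.4444457  0.28190811 0.06074523]
```

View pics/z1.png

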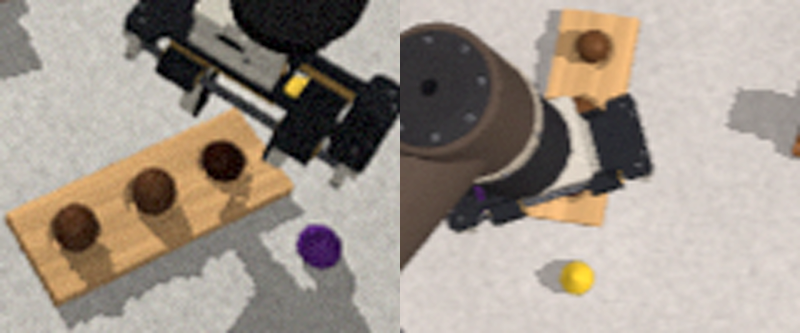

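The left view shows the gripper above and behind the dark nut (crop 222,160), with the fingertips at about crop (190,105) and (275,155). I'll check the tip projection against the state, which drifted a few mm.

```bash
python3 - <<'E'
from h import *
for i in range(2):
    s=arm.get_state();print(s['t'],s['eef_pos'],s['ee_rot'],s['q'],s['qd'])
    arm.grab_frame('top')
s=arm.get_state();p=s['eef_pos'];d=np.array([np.sin(s['ee_rot'][2]),-np.cos(s['ee_rot'][2]),0])
print([proj('scene',p+k*d) for k in(-.0285,0,.0285)])
print('tips tri axis', onz('scene',407,271.5,p[2]),onz('scene',432.5,286.5,p[2]))
E
```

```text
2.7 [0.4444457  0.28190811 0.06074523] [-3.135664   -0.01029565 -2.83596527] [ 9.37266954e-01  2.95106818e-01 -5.13671300e-01 -1.85195112e-03
 -7.73828932e-01 -2.20107314e+00] [-0.00247871 -0.08648801  0.10342535  0.03775773 -0.12739334  0.00130665]
2.75 [0.44640357 0.28366824 0.06437301] [-3.13744995 -0.00581104 -2.83484522] [ 9.37112620e-01  2.91209098e-01 -5.09055488e-01 -1.12163139e-04
 -7.77667835e-01 -2.20106927e+00] [-0.00264728 -0.07020307  0.07609883  0.0254451  -0.03774716 -0.00066578]
[(np.float64(409.85346145813946), np.float64(272.3820162872498)), (np.float64(419.43169269202116), np.float64(278.45040531041684)), (np.float64(429.21227971434473), np.float64(284.64699896921746))]
tips tri axis [0.46107046 0.25204975 0.06687515] [0.43601466 0.32102096 0.06687515]
```

```bash
python3 -m crank '[{"dx":0,"dy":0.0015,"dz":-0.018,"twist":0,"grip":0.3},{"dx":0,"dy":0.0015,"dz":-0.032,"twist":0,"grip":0.3},{"dx":0,"dy":0.0015,"dz":-0.041,"twist":0,"grip":0.3},{"dx":0,"dy":0.0015,"dz":-0.046,"twist":0,"grip":0.3},{"dx":0,"dy":0.0015,"dz":-0.048,"twist":0,"grip":0.3}]'
python3 -m crank '[{"dx":0,"dy":0,"dz":0,"twist":0,"grip":0.3},{"dx":0,"dy":0,"dz":0,"twist":0,"grip":0.1},{"dx":0,"dy":0,"dz":0,"twist":0,"grip":-0.1},{"dx":0,"dy":0,"dz":0,"twist":0,"grip":-0.3},{"dx":0,"dy":0,"dz":0,"twist":0,"grip":-0.6}]' 12
python3 -m crank '[{"dx":0,"dy":0,"dz":0,"twist":0,"grip":-0.6},{"dx":0,"dy":0,"dz":0,"twist":0,"grip":-0.6},{"dx":0,"dy":0,"dz":0,"twist":0,"grip":-0.6},{"dx":0,"dy":0,"dz":0,"twist":0,"grip":-0.6},{"dx":0,"dy":0,"dz":0,"twist":0,"grip":-0.6}]' 12
```

```text
t: 3.22
eef_pos: [0.4485, 0.2877, 0.0197]
ee_rot: [3.141, 0.002, -2.835]
force: [0.3, 0.1, -0.4]
width: 0.0568
gripper_force: 0.0
t: 3.63
eef_pos: [0.448, 0.2872, 0.019]
ee_rot: [3.141, 0.001, -2.835]
force: [0.3, -0.1, -0.2]
width: 0.0356
gripper_force: 0.0
t: 4.05
eef_pos: [0.448, 0.2872, 0.0188]
ee_rot: [3.141, 0.0, -2.835]
force: [-0.8, 0.8, 4.8]
width: 0.0321
gripper_force: 12.0
```

Width is 32 mm with upward force, so the grip is a little high. I'll reopen slightly, go 3 mm lower and regrip.

```bash
python3 -m crank '[{"dx":0,"dy":0,"dz":0,"twist":0,"grip":0.0},{"dx":0,"dy":0,"dz":0,"twist":0,"grip":0.0},{"dx":0,"dy":0,"dz":-0.0015,"twist":0,"grip":0.0},{"dx":0,"dy":0,"dz":-0.003,"twist":0,"grip":0.0},{"dx":0,"dy":0,"dz":-0.003,"twist":0,"grip":0.0}]' 8
python3 -m crank '[{"dx":0,"dy":0,"dz":0,"twist":0,"grip":-0.1},{"dx":0,"dy":0,"dz":0,"twist":0,"grip":-0.2},{"dx":0,"dy":0,"dz":0,"twist":0,"grip":-0.3},{"dx":0,"dy":0,"dz":0,"twist":0,"grip":-0.4},{"dx":0,"dy":0,"dz":0,"twist":0,"grip":-0.5}]' 8
python3 -m crank '[{"dx":0,"dy":0,"dz":0,"twist":0,"grip":-0.5},{"dx":0,"dy":0,"dz":0,"twist":0,"grip":-0.5},{"dx":0,"dy":0,"dz":0,"twist":0,"grip":-0.5},{"dx":0,"dy":0,"dz":0,"twist":0,"grip":-0.5},{"dx":0,"dy":0,"dz":0,"twist":0,"grip":-0.5}]' 8
```

```text
t: 4.47
eef_pos: [0.4475, 0.2867, 0.015]
ee_rot: [-3.141, -0.001, -2.835]
force: [0.0, 0.2, -1.1]
width: 0.0439
gripper_force: 0.0
t: 4.88
eef_pos: [0.4478, 0.287, 0.0156]
ee_rot: [3.142, 0.0, -2.835]
force: [0.1, 0.3, 0.2]
width: 0.0329
gripper_force: 8.0
t: 5.3
eef_pos: [0.4478, 0.2871, 0.0156]
ee_rot: [3.142, 0.0, -2.835]
force: [-0.6, 0.2, -0.8]
width: 0.033
gripper_force: 8.0
```

```bash
python3 -m crank '[{"dx":0,"dy":0,"dz":0.005,"twist":0,"grip":-0.5},{"dx":0,"dy":0,"dz":0.02,"twist":0,"grip":-0.5},{"dx":0,"dy":0,"dz":0.05,"twist":0,"grip":-0.5},{"dx":0,"dy":0,"dz":0.08,"twist":0,"grip":-0.5},{"dx":0,"dy":0,"dz":0.1,"twist":0,"grip":-0.5}]'
python3 -m crank '[{"dx":0.003,"dy":-0.015,"dz":0.005,"twist":5,"grip":-0.5},{"dx":0.008,"dy":-0.045,"dz":0.005,"twist":10,"grip":-0.5},{"dx":0.013,"dy":-0.08,"dz":0.005,"twist":16,"grip":-0.5},{"dx":0.019,"dy":-0.115,"dz":0.005,"twist":22,"grip":-0.5},{"dx":0.025,"dy":-0.15,"dz":0.005,"twist":28,"grip":-0.5}]'
python3 -m crank '[{"dx":0.006,"dy":-0.035,"dz":0,"twist":6,"grip":-0.5},{"dx":0.012,"dy":-0.07,"dz":0,"twist":12,"grip":-0.5},{"dx":0.018,"dy":-0.11,"dz":0,"twist":18,"grip":-0.5},{"dx":0.022,"dy":-0.135,"dz":0,"twist":23,"grip":-0.5},{"dx":0.024,"dy":-0.1505,"dz":0,"twist":26.6,"grip":-0.5}]'
python3 -m crank '[{"dx":0,"dy":0,"dz":-0.01,"twist":0,"grip":-0.5},{"dx":0,"dy":0,"dz":-0.02,"twist":0,"grip":-0.5},{"dx":0,"dy":0,"dz":-0.03,"twist":0,"grip":-0.5},{"dx":0,"dy":0,"dz":-0.03,"twist":0,"grip":-0.5},{"dx":0,"dy":0,"dz":-0.03,"twist":0,"grip":-0.5}]'
python3 - <<'E'
from h import *
s=grab('scene','s2.png');t=grab('top','t2.png')
R=lambda im,x,y,w,h,W,H:cv2.resize(im[y:y+h,x:x+w],(W,H),interpolation=cv2.INTER_CUBIC)
o=np.hstack([R(s,290,150,80,100,400,500),R(t,280,180,80,100,400,500)])
cv2.imwrite('pics/z2.png',np.clip(o[:,:,::-1]*1.5,0,255).astype(np.uint8))
E
```

```text
t: 5.72
eef_pos: [0.4485, 0.2875, 0.1185]
ee_rot: [3.141, 0.002, -2.834]
force: [0.3, 1.4, -0.1]
width: 0.0331
gripper_force: 8.0
t: 6.13
eef_pos: [0.4727, 0.1357, 0.1212]
ee_rot: [-3.141, 0.001, -2.34]
force: [0.6, 0.1, -0.5]
width: 0.0329
gripper_force: 8.0
t: 6.55
eef_pos: [0.4968, -0.0161, 0.121]
ee_rot: [-3.141, -0.0, -1.879]
force: [-0.4, 0.7, -1.2]
width: 0.0328
gripper_force: 8.0
t: 6.97
eef_pos: [0.4962, -0.0129, 0.0897]
ee_rot: [3.14, -0.001, -1.881]
force: [0.9, 0.6, 0.9]
width: 0.0329
gripper_force: 8.0
```

View pics/z2.png

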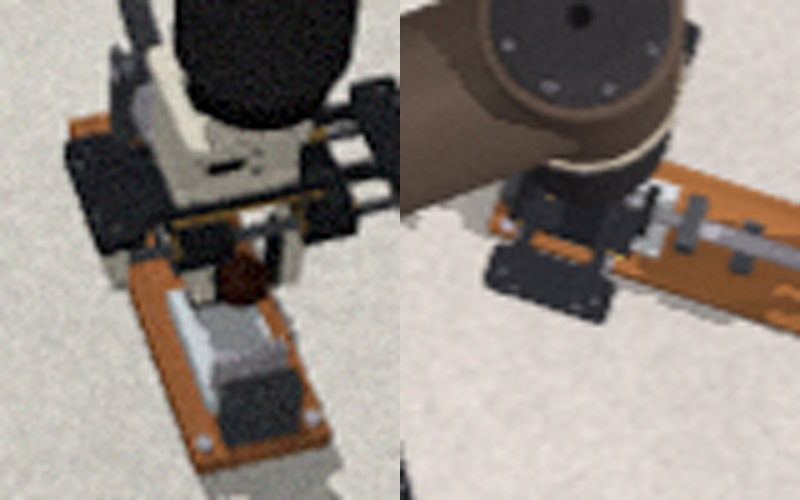

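The nut hangs upright between the fingers (crop 243,278), in front of the V and clear of the pad. Lowering.

```bash
python3 -m crank '[{"dx":0,"dy":0,"dz":-0.015,"twist":0,"grip":-0.5},{"dx":0,"dy":0,"dz":-0.03,"twist":0,"grip":-0.5},{"dx":0,"dy":0,"dz":-0.04,"twist":0,"grip":-0.5},{"dx":0,"dy":0,"dz":-0.045,"twist":0,"grip":-0.5},{"dx":0,"dy":0,"dz":-0.046,"twist":0,"grip":-0.5}]'
python3 -m crank '[{"dx":0,"dy":0,"dz":-0.001,"twist":0,"grip":-0.5},{"dx":0,"dy":0,"dz":-0.002,"twist":0,"grip":-0.5},{"dx":0,"dy":0,"dz":-0.003,"twist":0,"grip":-0.5},{"dx":0,"dy":0,"dz":-0.003,"twist":0,"grip":-0.5},{"dx":0,"dy":0,"dz":-0.003,"twist":0,"grip":-0.5}]'
```

```text
t: 7.48
eef_pos: [0.4966, -0.0132, 0.0441]
ee_rot: [3.141, -0.001, -1.881]
force: [0.8, 0.8, 0.3]
width: 0.0325
gripper_force: 8.0
t: 7.9
eef_pos: [0.497, -0.0134, 0.0419]
ee_rot: [-3.141, 0.0, -1.882]
force: [0.1, 0.3, -0.1]
width: 0.0325
gripper_force: 8.0
```

```bash
python3 -m crank '[{"dx":0,"dy":0,"dz":-0.0005,"twist":0,"grip":-0.5},{"dx":0,"dy":0,"dz":-0.001,"twist":0,"grip":-0.5},{"dx":0,"dy":0,"dz":-0.0015,"twist":0,"grip":-0.5},{"dx":0,"dy":0,"dz":-0.0015,"twist":0,"grip":-0.5},{"dx":0,"dy":0,"dz":-0.0015,"twist":0,"grip":-0.5}]'
python3 -m crank '[{"dx":0,"dy":0,"dz":-0.0005,"twist":0,"grip":-0.5},{"dx":0,"dy":0,"dz":-0.001,"twist":0,"grip":-0.5},{"dx":0,"dy":0,"dz":-0.001,"twist":0,"grip":-0.5},{"dx":0,"dy":0,"dz":-0.001,"twist":0,"grip":-0.5},{"dx":0,"dy":0,"dz":-0.001,"twist":0,"grip":-0.5}]'
```

```text
t: 8.32
eef_pos: [0.4968, -0.0135, 0.04]
ee_rot: [3.142, -0.0, -1.882]
force: [-0.4, -0.1, -0.0]
width: 0.0328
gripper_force: 8.0
t: 8.73
eef_pos: [0.4969, -0.0135, 0.0394]
ee_rot: [-3.141, 0.0, -1.882]
force: [-2.1, -0.3, 6.2]
width: 0.0331
gripper_force: 8.0
```

Contact with the bed at the expected height. Releasing and lifting off.

```bash
python3 -m crank '[{"dx":0,"dy":0,"dz":0.0005,"twist":0,"grip":-0.5},{"dx":0,"dy":0,"dz":0.0005,"twist":0,"grip":-0.2},{"dx":0,"dy":0,"dz":0.0005,"twist":0,"grip":-0.1},{"dx":0,"dy":0,"dz":0.0005,"twist":0,"grip":0.05},{"dx":0,"dy":0,"dz":0.0005,"twist":0,"grip":0.2}]'
python3 -m crank '[{"dx":0,"dy":0,"dz":0.005,"twist":0,"grip":0.3},{"dx":0,"dy":0,"dz":0.02,"twist":0,"grip":0.3},{"dx":0,"dy":0,"dz":0.05,"twist":0,"grip":0.3},{"dx":0,"dy":0,"dz":0.09,"twist":0,"grip":0.3},{"dx":0,"dy":0,"dz":0.13,"twist":0,"grip":0.3}]'
python3 -m crank '[{"dx":-0.012,"dy":-0.038,"dz":0.03,"twist":0,"grip":-0.2},{"dx":-0.024,"dy":-0.075,"dz":0.03,"twist":0,"grip":-0.4},{"dx":-0.036,"dy":-0.112,"dz":0.03,"twist":0,"grip":-0.6},{"dx":-0.048,"dy":-0.15,"dz":0.03,"twist":0,"grip":-0.8},{"dx":-0.06,"dy":-0.187,"dz":0.03,"twist":0,"grip":-1}]'
python3 - <<'E'
from h import *
s=grab('scene','s3.png');t=grab('top','t3.png')
R=lambda im,x,y,w,h,W,H:cv2.resize(im[y:y+h,x:x+w],(W,H),interpolation=cv2.INTER_CUBIC)
o=np.hstack([R(s,290,120,80,130,369,600),R(t,285,180,80,100,431,600)])
cv2.imwrite('pics/z3.png',np.clip(o[:,:,::-1]*1.5,0,255).astype(np.uint8))
E
```

```text
t: 9.15
eef_pos: [0.4968, -0.0135, 0.0394]
ee_rot: [3.141, -0.0, -1.882]
force: [0.1, 0.2, -0.6]
width: 0.0475
gripper_force: 0.0
t: 9.57
eef_pos: [0.4959, -0.0138, 0.1709]
ee_rot: [3.14, -0.001, -1.882]
force: [1.6, 0.5, 0.3]
width: 0.0567
gripper_force: 0.0
t: 9.98
eef_pos: [0.4359, -0.202, 0.2005]
ee_rot: [-3.14, 0.0, -1.881]
force: [1.0, 0.5, -0.1]
width: 0.0294
gripper_force: 0.0
```

View pics/z3.png

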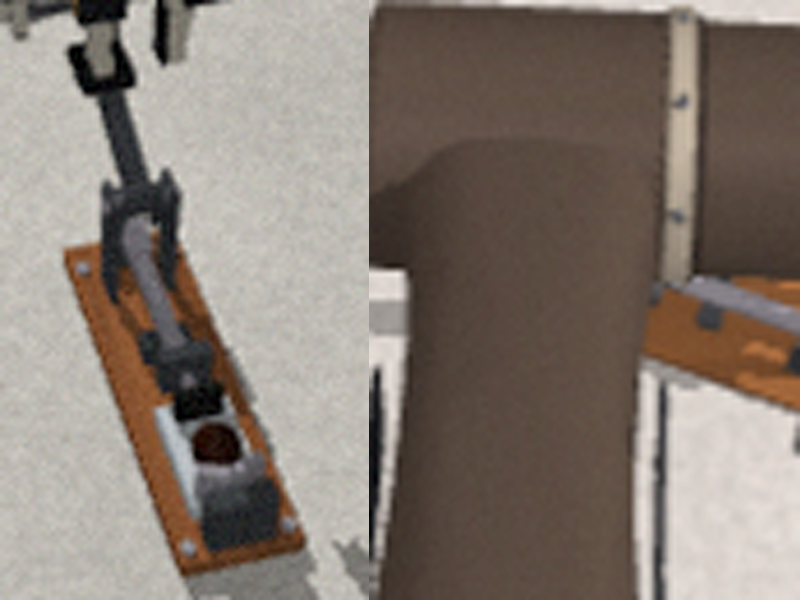

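The chestnut stands upright on the bed just in front of the V (crop 217,440), and the gripper is over the paddle (crop 100,65). I'll estimate the jaw position from the initial images and move above the paddle.

```bash
python3 -m crank '[{"dx":-0.008,"dy":-0.025,"dz":-0.01,"twist":0,"grip":-1},{"dx":-0.016,"dy":-0.05,"dz":-0.02,"twist":0,"grip":-1},{"dx":-0.022,"dy":-0.065,"dz":-0.03,"twist":0,"grip":-1},{"dx":-0.022,"dy":-0.07,"dz":-0.035,"twist":0,"grip":-1},{"dx":-0.022,"dy":-0.07,"dz":-0.038,"twist":0,"grip":-1}]' 15
cat > prof.py <<'E'
from h import *
ax=np.array([.306,.952,0]);seat=np.array([.5004,-.003,0]);ay=np.array([-.952,.306,0])
def prof(n,f,z,y=0):
    g=cv2.imread('pics/'+f).max(2).astype(np.float32)
    xs=np.arange(-100,-10,2)
    v=[]
    for x in xs:
        a=[]
        for yy in (-6,-3,0,3,6):
            u=proj(n,seat+ax*x/1000+ay*(yy+y)/1000+[0,0,z]);a.append(cv2.getRectSubPix(g,(1,1),u)[0,0])
        v.append(int(np.mean(a)))
    print(n,f,z,' '.join(f'{x}:{q}' for x,q in zip(xs,v)))
if __name__=='__main__':
    prof('scene','s0.png',.059);prof('scene','s3.png',.059);prof('top','t0.png',.059);prof('top','t0.png',.064)
E
python3 prof.py
```

```text
t: 10.5
eef_pos: [0.4144, -0.271, 0.161]
ee_rot: [3.141, -0.0, -1.884]
force: [0.6, 0.5, -0.4]
width: 0.0004
gripper_force: 0.0
scene s0.png 0.059 -100:54 -98:55 -96:56 -94:56 -92:57 -90:56 -88:53 -86:49 -84:45 -82:44 -80:44 -78:42 -76:37 -74:32 -72:29 -70:27 -68:25 -66:28 -64:31 -62:35 -60:40 -58:43 -56:47 -54:44 -52:37 -50:28 -48:20 -46:15 -44:11 -42:8 -40:8 -38:9 -36:8 -34:8 -32:10 -30:11 -28:8 -26:13 -24:33 -22:55 -20:69 -18:77 -16:79 -14:79 -12:79
scene s3.png 0.059 -100:54 -98:54 -96:54 -94:54 -92:57 -90:59 -88:56 -86:50 -84:45 -82:42 -80:41 -78:40 -76:37 -74:32 -72:28 -70:26 -68:26 -66:27 -64:30 -62:36 -60:42 -58:44 -56:46 -54:43 -52:37 -50:30 -48:20 -46:14 -44:13 -42:13 -40:9 -38:7 -36:8 -34:9 -32:10 -30:11 -28:9 -26:14 -24:35 -22:56 -20:59 -18:50 -16:37 -14:27 -12:24
top t0.png 0.059 -100:94 -98:100 -96:108 -94:113 -92:112 -90:112 -88:110 -86:102 -84:87 -82:73 -80:64 -78:62 -76:61 -74:61 -72:65 -70:75 -68:84 -66:88 -64:90 -62:90 -60:93 -58:94 -56:92 -54:86 -52:74 -50:53 -48:32 -46:32 -44:47 -42:75 -40:96 -38:109 -36:111 -34:111 -32:112 -30:112 -28:113 -26:113 -24:114 -22:114 -20:113 -18:113 -16:114 -14:115 -12:116
top t0.png 0.064 -100:95 -98:101 -96:108 -94:112 -92:114 -90:114 -88:111 -86:102 -84:87 -82:72 -80:64 -78:62 -76:61 -74:61 -72:66 -70:77 -68:86 -66:90 -64:91 -62:91 -60:94 -58:94 -56:93 -54:86 -52:73 -50:52 -48:31 -46:32 -44:50 -42:78 -40:98 -38:110 -36:111 -34:112 -32:112 -30:113 -28:115 -26:115 -24:115 -22:115 -20:113 -18:114 -16:116 -14:117 -12:118
```

Pad front is about 43 mm short of the seat, so the jaw is at about 16 mm. Stroke 1 is a full one, done slowly.

```bash
python3 -m crank '[{"dx":0,"dy":0,"dz":-0.006,"twist":0,"grip":-1},{"dx":0,"dy":0,"dz":-0.012,"twist":0,"grip":-1},{"dx":0,"dy":0,"dz":-0.018,"twist":0,"grip":-1},{"dx":0,"dy":0,"dz":-0.022,"twist":0,"grip":-1},{"dx":0,"dy":0,"dz":-0.026,"twist":0,"grip":-1}]'
python3 -m crank '[{"dx":0,"dy":0,"dz":-0.005,"twist":0,"grip":-1},{"dx":0,"dy":0,"dz":-0.01,"twist":0,"grip":-1},{"dx":0,"dy":0,"dz":-0.015,"twist":0,"grip":-1},{"dx":0,"dy":0,"dz":-0.02,"twist":0,"grip":-1},{"dx":0,"dy":0,"dz":-0.025,"twist":0,"grip":-1}]'
python3 -m crank '[{"dx":0,"dy":0,"dz":-0.005,"twist":0,"grip":-1},{"dx":0,"dy":0,"dz":-0.01,"twist":0,"grip":-1},{"dx":0,"dy":0,"dz":-0.015,"twist":0,"grip":-1},{"dx":0,"dy":0,"dz":-0.02,"twist":0,"grip":-1},{"dx":0,"dy":0,"dz":-0.024,"twist":0,"grip":-1}]'
python3 - <<'E'
from prof import *
grab('scene','s4.png');grab('top','t4.png')
prof('scene','s4.png',.059);prof('top','t4.png',.064)
E
```

```text
t: 10.92
eef_pos: [0.4152, -0.2702, 0.1355]
ee_rot: [-3.141, -0.0, -1.881]
force: [-1.7, -3.4, 3.6]
width: 0.0003
gripper_force: 1.9
t: 11.33
eef_pos: [0.415, -0.2709, 0.1103]
ee_rot: [-3.141, -0.0, -1.882]
force: [-2.1, -5.5, 4.2]
width: 0.0003
gripper_force: 2.8
t: 11.75
eef_pos: [0.4152, -0.2707, 0.0863]
ee_rot: [-3.141, 0.0, -1.882]
force: [-3.0, -0.4, 20.6]
width: 0.0002
gripper_force: 8.9
scene s4.png 0.059 -100:55 -98:56 -96:58 -94:57 -92:58 -90:59 -88:58 -86:57 -84:56 -82:58 -80:60 -78:63 -76:64 -74:62 -72:53 -70:43 -68:35 -66:31 -64:29 -62:29 -60:31 -58:30 -56:29 -54:28 -52:27 -50:28 -48:31 -46:36 -44:42 -42:45 -40:49 -38:48 -36:43 -34:34 -32:22 -30:14 -28:12 -26:11 -24:9 -22:10 -20:10 -18:10 -16:11 -14:12 -12:13
top t4.png 0.064 -100:58 -98:57 -96:57 -94:56 -92:56 -90:56 -88:57 -86:57 -84:56 -82:56 -80:56 -78:55 -76:55 -74:55 -72:54 -70:53 -68:53 -66:52 -64:52 -62:52 -60:52 -58:52 -56:51 -54:51 -52:50 -50:50 -48:49 -46:47 -44:45 -42:45 -40:44 -38:44 -36:44 -34:43 -32:42 -30:41 -28:40 -26:39 -24:38 -22:37 -20:37 -18:37 -16:37 -14:37 -12:37
```

The pad moved about 17 mm, so the jaw is at about 33 and the lever is at its stop. Now letting it up, then a short second stroke of about 6 mm.

```bash
python3 -m crank '[{"dx":0,"dy":0,"dz":0.01,"twist":0,"grip":-1},{"dx":0,"dy":0,"dz":0.024,"twist":0,"grip":-1},{"dx":0,"dy":0,"dz":0.038,"twist":0,"grip":-1},{"dx":0,"dy":0,"dz":0.052,"twist":0,"grip":-1},{"dx":0,"dy":0,"dz":0.064,"twist":0,"grip":-1}]'
python3 -m crank '[{"dx":0,"dy":0,"dz":0.004,"twist":0,"grip":-1},{"dx":0,"dy":0,"dz":0.004,"twist":0,"grip":-1},{"dx":0,"dy":0,"dz":0,"twist":0,"grip":-1},{"dx":0,"dy":0,"dz":-0.004,"twist":0,"grip":-1},{"dx":0,"dy":0,"dz":-0.009,"twist":0,"grip":-1}]'
python3 -m crank '[{"dx":0,"dy":0,"dz":-0.005,"twist":0,"grip":-1},{"dx":0,"dy":0,"dz":-0.01,"twist":0,"grip":-1},{"dx":0,"dy":0,"dz":-0.015,"twist":0,"grip":-1},{"dx":0,"dy":0,"dz":-0.02,"twist":0,"grip":-1},{"dx":0,"dy":0,"dz":-0.024,"twist":0,"grip":-1}]'
python3 - <<'E'
from prof import *
grab('scene','s5.png');prof('scene','s5.png',.059)
E
```

```text
t: 12.27
eef_pos: [0.4146, -0.2698, 0.1511]
ee_rot: [3.141, 0.001, -1.882]
force: [0.3, 0.2, 0.5]
width: 0.0006
gripper_force: 0.0
t: 12.68
eef_pos: [0.4143, -0.2703, 0.1403]
ee_rot: [3.14, -0.0, -1.882]
force: [0.3, -1.3, 1.4]
width: 0.0003
gripper_force: 0.8
t: 13.1
eef_pos: [0.4148, -0.2708, 0.117]
ee_rot: [3.142, -0.0, -1.882]
force: [-2.2, -4.7, 4.7]
width: 0.0008
gripper_force: 2.5
scene s5.png 0.059 -100:61 -98:60 -96:59 -94:58 -92:57 -90:57 -88:55 -86:55 -84:57 -82:59 -80:60 -78:61 -76:63 -74:65 -72:66 -70:66 -68:65 -66:63 -64:57 -62:47 -60:37 -58:31 -56:29 -54:29 -52:30 -50:29 -48:27 -46:28 -44:28 -42:28 -40:29 -38:34 -36:41 -34:45 -32:47 -30:45 -28:43 -26:34 -24:22 -22:14 -20:10 -18:10 -16:8 -14:8 -12:10
```

The pad has moved on another 8 mm or so, jaw about 41 and nearly at contact, with more than half a stroke left. I'll continue this stroke in small steps, watching force and the pad/head gap.

```bash
cat > gap.py <<'E'
from h import *
import sys
ax=np.array([.306,.952,0]);seat=np.array([.5004,-.003,0]);ay=np.array([-.952,.306,0])
im=grab('scene',sys.argv[1]);xs=np.arange(-110,-5,1.)
def line(f,z):
    g=cv2.GaussianBlur(cv2.imread('pics/'+f).max(2),(3,3),0).astype(np.float32)
    return np.array([np.mean([cv2.getRectSubPix(g,(1,1),proj('scene',seat+ax*x/1000+ay*y/1000+[0,0,z]))[0,0] for y in np.arange(-6,7,2)]) for x in xs])
def sh(a,b,lo,hi):  # shift of feature window [lo,hi] of profile a found in b
    w=(xs>=lo)&(xs<=hi);best=[]
    for d in np.arange(0,40,.25):
        q=np.interp(xs[w]+d,xs,b);best.append(np.abs(q-a[w]).mean())
    return np.arange(0,40,.25)[int(np.argmin(best))],min(best)
a=line('s3.png',.059)
for f in ['s4.png','s5.png',sys.argv[1]]:
    b=line(f,.059);print(f,'head rear',sh(a,b,-92,-72),'pad back',sh(a,b,-54,-46))
s=arm.get_state();print(s['t'],s['eef_pos'],s['force'])
E
python3 -m crank '[{"dx":0,"dy":0,"dz":-0.001,"twist":0,"grip":-1},{"dx":0,"dy":0,"dz":-0.003,"twist":0,"grip":-1},{"dx":0,"dy":0,"dz":-0.005,"twist":0,"grip":-1},{"dx":0,"dy":0,"dz":-0.006,"twist":0,"grip":-1},{"dx":0,"dy":0,"dz":-0.006,"twist":0,"grip":-1}]'
python3 gap.py s6.png
```

```text
t: 13.57
eef_pos: [0.4147, -0.2708, 0.1117]
ee_rot: [-3.141, -0.001, -1.882]
force: [-1.3, -6.0, 3.7]
width: 0.0003
gripper_force: 2.8
s4.png head rear (np.float64(12.75), np.float64(4.114050569988432)) pad back (np.float64(17.0), np.float64(1.353445053100586))
s5.png head rear (np.float64(22.25), np.float64(4.869688465481713)) pad back (np.float64(24.75), np.float64(1.0865432421366374))
s6.png head rear (np.float64(24.25), np.float64(5.502743789127895)) pad back (np.float64(26.25), np.float64(1.4398951795366075))
13.6167 [ 0.41474864 -0.27078804  0.11172317] [-1.55745802 -5.59278287  4.30029497]
```

```bash
sed -i 's/-92,-72/-82,-62/' gap.py
python3 -m crank '[{"dx":0,"dy":0,"dz":-0.001,"twist":0,"grip":-1},{"dx":0,"dy":0,"dz":-0.003,"twist":0,"grip":-1},{"dx":0,"dy":0,"dz":-0.005,"twist":0,"grip":-1},{"dx":0,"dy":0,"dz":-0.006,"twist":0,"grip":-1},{"dx":0,"dy":0,"dz":-0.006,"twist":0,"grip":-1}]'
python3 gap.py s7.png
python3 -m crank '[{"dx":0,"dy":0,"dz":-0.001,"twist":0,"grip":-1},{"dx":0,"dy":0,"dz":-0.002,"twist":0,"grip":-1},{"dx":0,"dy":0,"dz":-0.003,"twist":0,"grip":-1},{"dx":0,"dy":0,"dz":-0.004,"twist":0,"grip":-1},{"dx":0,"dy":0,"dz":-0.004,"twist":0,"grip":-1}]'
python3 gap.py s8.png
```

```text
t: 14.03
eef_pos: [0.4146, -0.2711, 0.1058]
ee_rot: [-3.142, -0.001, -1.882]
force: [-2.4, -8.0, 5.0]
width: 0.0006
gripper_force: 3.7
s4.png head rear (np.float64(10.75), np.float64(2.5243412880670455)) pad back (np.float64(17.0), np.float64(1.353445053100586))
s5.png head rear (np.float64(19.5), np.float64(2.449234054202125)) pad back (np.float64(24.75), np.float64(1.0865432421366374))
s7.png head rear (np.float64(23.25), np.float64(2.783644925980341)) pad back (np.float64(26.5), np.float64(1.6914249526129828))
14.0833 [ 0.41468585 -0.27113509  0.10589363] [-2.88478913 -7.02884565  3.81664556]
t: 14.5
eef_pos: [0.4146, -0.2712, 0.1019]
ee_rot: [-3.141, -0.001, -1.882]
force: [-2.9, -8.5, 4.6]
width: 0.0004
gripper_force: 4.1
s4.png head rear (np.float64(10.75), np.float64(2.5243412880670455)) pad back (np.float64(17.0), np.float64(1.353445053100586))
s5.png head rear (np.float64(19.5), np.float64(2.449234054202125)) pad back (np.float64(24.75), np.float64(1.0865432421366374))
s8.png head rear (np.float64(23.25), np.float64(3.0267554010663713)) pad back (np.float64(26.75), np.float64(1.4332979255252414))
14.55 [ 0.41459891 -0.27123184  0.10191813] [-3.00452206 -8.73824405  4.70316251]
```

The pad has stopped (nut home) from z≈0.112. At 2.7 mm of lever per mm of jaw, compression is now about 3.8 mm, so I need about 8.5 mm more lever travel.

```bash
python3 -m crank '[{"dx":0,"dy":0,"dz":-0.001,"twist":0,"grip":-1},{"dx":0,"dy":0,"dz":-0.003,"twist":0,"grip":-1},{"dx":0,"dy":0,"dz":-0.005,"twist":0,"grip":-1},{"dx":0,"dy":0,"dz":-0.006,"twist":0,"grip":-1},{"dx":0,"dy":0,"dz":-0.007,"twist":0,"grip":-1}]'
python3 gap.py s9.png | tail -2
python3 - <<'E'
from h import *
R=lambda im,x,y,w,h,W,H:cv2.resize(im[y:y+h,x:x+w],(W,H),interpolation=cv2.INTER_CUBIC)
o=np.hstack([R(cv2.imread(f'pics/{f}.png'),310,170,50,75,266,400) for f in('s3','s5','s9')])
cv2.imwrite('pics/z9.png',np.clip(o*1.8,0,255).astype(np.uint8))
E
```

```text
t: 14.97
eef_pos: [0.4147, -0.2712, 0.0949]
ee_rot: [-3.141, -0.001, -1.882]
force: [-3.4, -8.4, 5.1]
width: 0.0005
gripper_force: 4.3
s9.png head rear (np.float64(25.75), np.float64(2.8396636644999185)) pad back (np.float64(26.5), np.float64(1.1426490677727594))
15.0167 [ 0.41462794 -0.27113508  0.09476833] [-2.8763922  -8.31292734  4.11164005]
```

View pics/z9.png

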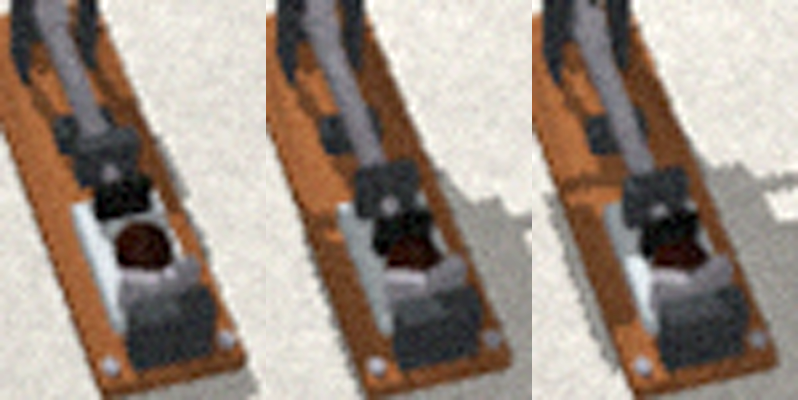

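Left to right, the jaw head comes closer to the pad while the nut stays upright in the V (right panel 680,258). I'll measure the head's rear edge beside the bar for a direct compression figure.

```bash
cat > head.py <<'E'
from h import *
import sys
ax=np.array([.306,.952,0]);seat=np.array([.5004,-.003,0]);ay=np.array([-.952,.306,0]);xs=np.arange(-90,-20,.5)
def e(f,ys):
    im=cv2.imread('pics/'+f).astype(np.float32);g=im[...,2]-im[...,0]
    p=np.array([np.mean([cv2.getRectSubPix(g,(1,1),proj('scene',seat+ax*x/1000+ay*y/1000+[0,0,.064]))[0,0] for y in ys]) for x in xs])
    k=int(np.argmin(p));t=(p[:k].max()+p[k])/2 if k else 0
    # last downward crossing before the longest grey run's middle
    i=[j for j in range(1,len(xs)) if p[j-1]>20>=p[j]]
    return [round(float(xs[j-1]+.5*(p[j-1]-20)/(p[j-1]-p[j])),1) for j in i]
for f in sys.argv[1:]:print(f,e(f,(10,11,12)),e(f,(-12,-11,-10)))
E
python3 head.py s4.png s5.png s6.png s7.png s8.png s9.png
```

```text
Traceback (most recent call last):
  File "head.py", line 11, in <module>
    for f in sys.argv[1:]:print(f,e(f,(10,11,12)),e(f,(-12,-11,-10)))
                                  ~^^^^^^^^^^^^^^
  File "head.py", line 6, in e
    p=np.array([np.mean([cv2.getRectSubPix(g,(1,1),proj('scene',seat+ax*x/1000+ay*y/1000+[0,0,.064]))[0,0] for y in ys]) for x in xs])
                                                   ~~~~^^^^^^^^^^^^^^^^^^^^^^^^^^^^^^^^^^^^^^^^^^^^^
  File "h.py", line 15, in proj
    c=arm.get_calibration(n);T=np.linalg.inv(np.array(c['cam_to_world']))
ValueError: time passes only in moves, steps and waits
```

```bash
sed -i 's/^def grab/import functools\ncal=functools.lru_cache(None)(arm.get_calibration)\ndef grab/; s/c=arm.get_calibration(n)/c=cal(n)/' h.py
python3 head.py s4.png s5.png s6.png s7.png s8.png s9.png
```

```text
s4.png [-66.9, -37.5] []
s5.png [-58.2] []
s6.png [-56.0] []
s7.png [-54.6] []
s8.png [-54.0] []
s9.png [-52.4] []
```

```bash
python3 - <<'E'
from h import *
ax=np.array([.306,.952,0]);seat=np.array([.5004,-.003,0]);ay=np.array([-.952,.306,0]);xs=np.arange(-76,-30,.5)
def P(f,ys,ch):
    im=cv2.imread('pics/'+f).astype(np.float32);g=im[...,2]-im[...,0] if ch else im.mean(2)
    return np.array([np.mean([cv2.getRectSubPix(g,(1,1),proj('scene',seat+ax*x/1000+ay*y/1000+[0,0,.064]))[0,0] for y in ys]) for x in xs])
for ys in((8,10,12),(-12,-10,-8)):
  for f in('s4','s5','s6','s7','s8','s9'):
    p=P(f+'.png',ys,1);q=P(f+'.png',ys,0)
    k=int(np.argmin(np.gradient(p)));lo=p[k:k+16].min();hi=p[max(0,k-12):k+1].max();h=(lo+hi)/2
    j=next(i for i in range(max(1,k-12),len(xs)) if p[i]<h and i>=k-3)
    print(ys[0],f,'edge',xs[j],'hi/lo',hi.round(),lo.round(),'RB',p[::8].astype(int),'L',q[::4].astype(int))
E
```

```text
8 s4 edge -66.0 hi/lo 38.0 -3.0 RB [38 40 26  4 -2 -3 -2  0  1 13  9  0] L [40 41 41 39 37 33 29 28 29 31 31 29 25 25 25 25 26 27 27 34 49 56 53]
8 s5 edge -57.5 hi/lo 39.0 -3.0 RB [37 38 37 39 29  7 -1 -3 -4  0  2  2] L [37 36 37 38 39 38 37 35 31 30 31 29 26 26 26 25 25 27 27 28 30 34 41]
8 s6 edge -55.5 hi/lo 41.0 -4.0 RB [36 37 36 38 40 19  0 -4 -3  0  2  0] L [38 37 35 36 38 40 43 42 39 37 36 32 28 27 27 25 24 24 23 22 24 27 32]
8 s7 edge -53.5 hi/lo 36.0 -6.0 RB [38 39 38 36 39 26  7 -4 -3 -3 -2  0] L [39 38 37 39 42 41 40 40 40 38 36 32 28 27 26 28 29 28 27 27 26 26 29]
8 s8 edge -53.0 hi/lo 38.0 -6.0 RB [38 40 37 36 38 31  7 -4 -4 -3 -1  2] L [39 38 37 38 40 40 40 40 41 40 36 32 28 27 28 27 27 27 26 25 25 26 28]
8 s9 edge -51.5 hi/lo 39.0 -5.0 RB [39 39 39 39 38 37 17 -1 -5 -2 -4 -1] L [37 38 38 38 38 38 39 40 40 41 41 37 31 28 27 26 26 27 25 24 25 24 24]
-12 s4 edge -52.5 hi/lo -0.0 -4.0 RB [-1  0  0 -2 -2  0 -2 -4 -1 -3 -2 -2] L [61 63 62 57 50 40 33 28 27 29 29 26 24 24 23 21 23 34 44 50 54 52 47]
-12 s5 edge -60.0 hi/lo 1.0 -4.0 RB [-1  0  0  1 -1 -3  1 -1 -1 -2 -1  0] L [60 59 60 62 62 61 62 62 56 45 34 28 24 26 27 25 23 23 22 24 25 31 42]
-12 s6 edge -42.5 hi/lo -1.0 -5.0 RB [-1  0  0 -1 -2 -3 -2 -3 -1 -5 -2 -3] L [61 61 61 62 61 60 61 63 62 54 46 37 31 29 27 28 28 27 26 24 23 29 37]
-12 s7 edge -50.5 hi/lo -1.0 -3.0 RB [-1 -1  0 -1 -1 -1  0 -2 -2 -3 -2 -3] L [61 60 60 59 59 61 62 63 63 58 52 42 32 27 25 27 28 27 25 25 27 26 27]
-12 s8 edge -66.0 hi/lo 1.0 -2.0 RB [-1  0  0 -2  0  1 -1 -3 -3 -2  0 -2] L [61 61 62 62 63 63 64 64 65 65 61 49 38 30 25 25 25 26 28 25 23 24 25]
-12 s9 edge -50.5 hi/lo 0.0 -5.0 RB [-2  0  0  0 -2 -1 -1 -3 -4 -3 -3 -2] L [62 63 63 61 62 64 64 64 63 61 58 53 46 35 28 27 27 30 30 27 25 25 24]
```

Direct vision gives about 4.5–5 mm of compression, the lever kinematics about 6.5 mm. A little more travel remains, so I'll press another 4 mm and re-measure.

```bash
python3 -m crank '[{"dx":0,"dy":0,"dz":-0.001,"twist":0,"grip":-1},{"dx":0,"dy":0,"dz":-0.002,"twist":0,"grip":-1},{"dx":0,"dy":0,"dz":-0.003,"twist":0,"grip":-1},{"dx":0,"dy":0,"dz":-0.004,"twist":0,"grip":-1},{"dx":0,"dy":0,"dz":-0.004,"twist":0,"grip":-1}]'
cat > ed.py <<'E'
from h import *
import sys
ax=np.array([.306,.952,0]);seat=np.array([.5004,-.003,0]);ay=np.array([-.952,.306,0]);xs=np.arange(-76,-5,.25)
def P(f,ys,z,ch):
    im=np.mean([cv2.imread('pics/'+k) for k in f],0).astype(np.float32);g=im[...,2]-im[...,0] if ch else im.mean(2)
    return np.array([np.mean([cv2.getRectSubPix(g,(1,1),proj('scene',seat+ax*x/1000+ay*y/1000+[0,0,z]))[0,0] for y in ys]) for x in xs])
def cr(p,h,x0):
    i=next(i for i in range(1,len(xs)) if xs[i]>x0 and p[i-1]>h>=p[i]);return round(float(xs[i]),2)
def meas(f):
    return cr(P(f,(8,10,12),.064,1),18,-75),cr(P(f,(-12,-10,-8),.064,0),45,-75),cr(P(f,(-6,-3,0,3,6),.059,0),24,-45)
if __name__=='__main__':
    for i in range(4):grab('scene',f'f{sys.argv[1]}_{i}.png')
    for f in(['s4.png'],['s5.png'],['s6.png'],['s9.png'],[f'f{sys.argv[1]}_{i}.png' for i in range(4)]):
        print(f[0],'head+ head- padback',meas(f))
    s=arm.get_state();print(s['t'],s['eef_pos'],s['force'])
E
python3 ed.py a
```

```text
t: 15.43
eef_pos: [0.4147, -0.2709, 0.0908]
ee_rot: [-3.141, -0.001, -1.882]
force: [-3.1, -6.4, 4.8]
width: 0.0007
gripper_force: 4.0
s4.png head+ head- padback (-66.25, -66.75, -32.5)
s5.png head+ head- padback (-57.75, -57.75, -24.25)
s6.png head+ head- padback (-55.5, -55.5, -23.0)
s9.png head+ head- padback (-52.0, -51.5, -22.25)
fa_0.png head+ head- padback (-50.75, -50.75, -22.25)
15.6333 [ 0.41476201 -0.27093411  0.09092727] [-1.61227948 -6.70613885  5.03170661]
```

Gap reads 28.5 against 34 free, so about 5.5 mm. Pressing a little further, towards the end of the stroke.

```bash
python3 -m crank '[{"dx":0,"dy":0,"dz":-0.0005,"twist":0,"grip":-1},{"dx":0,"dy":0,"dz":-0.001,"twist":0,"grip":-1},{"dx":0,"dy":0,"dz":-0.002,"twist":0,"grip":-1},{"dx":0,"dy":0,"dz":-0.003,"twist":0,"grip":-1},{"dx":0,"dy":0,"dz":-0.003,"twist":0,"grip":-1}]'
python3 ed.py b | tail -2
```

```text
t: 16.05
eef_pos: [0.4148, -0.2707, 0.0878]
ee_rot: [-3.141, -0.0, -1.882]
force: [-1.9, -5.1, 4.4]
width: 0.0003
gripper_force: 3.7
fb_0.png head+ head- padback (-50.0, -50.75, -22.25)
16.25 [ 0.41482643 -0.27071103  0.08789789] [-0.91516039 -6.09695466  5.09141248]
```

Compression is about 5.9 mm by vision with the stroke nearly used up. I'll let the lever come all the way up and take a fresh stroke, so there is room to reach 7 mm.

```bash
python3 -m crank '[{"dx":0,"dy":0,"dz":0.01,"twist":0,"grip":-1},{"dx":0,"dy":0,"dz":0.023,"twist":0,"grip":-1},{"dx":0,"dy":0,"dz":0.037,"twist":0,"grip":-1},{"dx":0,"dy":0,"dz":0.051,"twist":0,"grip":-1},{"dx":0,"dy":0,"dz":0.064,"twist":0,"grip":-1}]'
python3 ed.py c | tail -2
python3 -m crank '[{"dx":0,"dy":0,"dz":-0.004,"twist":0,"grip":-1},{"dx":0,"dy":0,"dz":-0.009,"twist":0,"grip":-1},{"dx":0,"dy":0,"dz":-0.014,"twist":0,"grip":-1},{"dx":0,"dy":0,"dz":-0.019,"twist":0,"grip":-1},{"dx":0,"dy":0,"dz":-0.024,"twist":0,"grip":-1}]'
python3 ed.py d | tail -2
```

```text
t: 16.67
eef_pos: [0.4147, -0.2697, 0.1519]
ee_rot: [3.141, 0.001, -1.882]
force: [0.2, -0.7, 0.4]
width: 0.0003
gripper_force: 0.0
fc_0.png head+ head- padback (-55.75, -53.75, -22.75)
16.8667 [ 0.41474968 -0.26983191  0.15115836] [0.81827811 0.19190762 0.36073854]
t: 17.28
eef_pos: [0.4146, -0.2706, 0.1267]
ee_rot: [3.141, -0.0, -1.882]
force: [-1.7, -4.4, 4.3]
width: 0.0005
gripper_force: 2.7
fd_0.png head+ head- padback (-55.75, -55.25, -22.75)
17.4833 [ 0.41464226 -0.27041558  0.12727911] [-0.26980509 -0.97834362  2.45822886]
```

With the lever up, the spring pushed the jaw back to about 1.3 mm of compression. The 2.5 N friction predicts 1.4 mm, so the vision gauge holds. Pressing on.

```bash
python3 -m crank '[{"dx":0,"dy":0,"dz":-0.003,"twist":0,"grip":-1},{"dx":0,"dy":0,"dz":-0.006,"twist":0,"grip":-1},{"dx":0,"dy":0,"dz":-0.009,"twist":0,"grip":-1},{"dx":0,"dy":0,"dz":-0.012,"twist":0,"grip":-1},{"dx":0,"dy":0,"dz":-0.013,"twist":0,"grip":-1}]'
python3 ed.py e | tail -2
```

```text
t: 17.9
eef_pos: [0.4147, -0.2716, 0.115]
ee_rot: [-3.141, -0.002, -1.881]
force: [-3.3, -8.7, 7.3]
width: 0.0005
gripper_force: 4.7
fe_0.png head+ head- padback (-52.25, -51.75, -22.25)
18.1 [ 0.41470369 -0.27162947  0.11521551] [-3.22422945 -8.06891736  5.83808353]
```

```bash
python3 -m crank '[{"dx":0,"dy":0,"dz":-0.001,"twist":0,"grip":-1},{"dx":0,"dy":0,"dz":-0.003,"twist":0,"grip":-1},{"dx":0,"dy":0,"dz":-0.005,"twist":0,"grip":-1},{"dx":0,"dy":0,"dz":-0.007,"twist":0,"grip":-1},{"dx":0,"dy":0,"dz":-0.007,"twist":0,"grip":-1}]'
python3 ed.py g | tail -2
```

```text
t: 18.52
eef_pos: [0.4146, -0.272, 0.1082]
ee_rot: [-3.141, -0.002, -1.881]
force: [-4.7, -11.0, 7.4]
width: 0.0003
gripper_force: 5.2
fg_0.png head+ head- padback (-50.0, -50.0, -22.25)
18.7167 [ 0.4146035  -0.27199779  0.10838657] [ -4.25245743 -11.15805515   8.24088727]
```

```bash
python3 -m crank '[{"dx":0,"dy":0,"dz":-0.0005,"twist":0,"grip":-1},{"dx":0,"dy":0,"dz":-0.001,"twist":0,"grip":-1},{"dx":0,"dy":0,"dz":-0.0015,"twist":0,"grip":-1},{"dx":0,"dy":0,"dz":-0.0015,"twist":0,"grip":-1},{"dx":0,"dy":0,"dz":-0.0015,"twist":0,"grip":-1}]'
python3 ed.py h | tail -2
python3 - <<'E'
import cv2,numpy as np
im=np.mean([cv2.imread(f'pics/fh_{i}.png') for i in range(4)],0)[115:245,285:375]
cv2.imwrite('pics/zh.png',np.clip(cv2.resize(im,(415,600),interpolation=cv2.INTER_CUBIC)*1.6,0,255).astype(np.uint8))
E
```

```text
t: 19.13
eef_pos: [0.4146, -0.2721, 0.1069]
ee_rot: [-3.141, -0.002, -1.881]
force: [-4.9, -10.7, 7.6]
width: 0.0003
gripper_force: 5.6
fh_0.png head+ head- padback (-49.5, -50.25, -22.25)
19.3333 [ 0.41457146 -0.27207619  0.10695042] [ -4.08639375 -10.63905474   7.26121909]
```

View pics/zh.png

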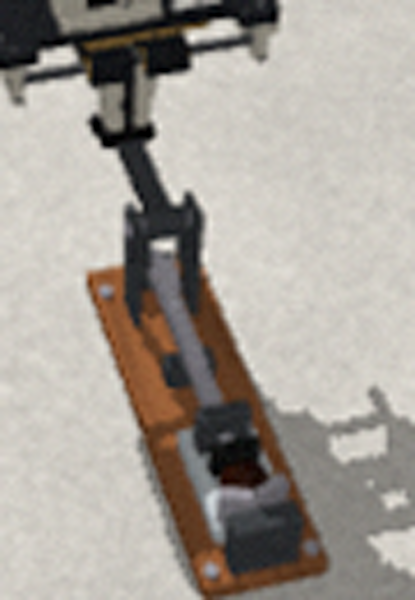

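The fingers hold the paddle down (125,128). The nut stands upright in the V (240,475) with the pad against it, and the gap measurement gives about 6.8 mm of compression. Handing in.

```bash
python3 -c "
from station import arm
print(arm.job_done())"
```

```text
the job is handed in; nothing more can be done
None
```

The chestnut stands point up, clamped against the anvil with the sprung pad pushed in about 6.8 mm (measured from the camera images), and the lever was still held down when I handed the job in at about 19 s.

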